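Lift a freshly primed flange off its drying rack

TASK

The red flange on the yellow-railed drying rack is freshly primed, so the gripper and arm must not touch it: take the flat lifter by its wooden handle, slide its blade fully under the flange between the rails, and lift the flange, level, until it is at least 10 cm above the rails. Finish while holding it there on the lifter, level and still for inspection, without letting go or putting it down, and leave the other things on the bench alone.

Things in the scene. Friction and masses are not known exactly. Their poses are not given: they have to be found in the camera images.
- flange: Red-primed pipe flange, loose, about 0.5 kg: square plate 112 x 112 mm, 5 mm thick, with bolt holes; on top a round collar 48 mm across rises 12 mm above the plate. Lies flat across both rails of the rack, sides parallel to the rails within 3 degrees. Origin: centre of the plate's underside; x and y along its sides, z up.
- lifter: Trowel-shaped lifter, 0.38 kg, standing on its blade on the bench. Steel blade: x -75 to +65 mm, 56 mm wide, 4 mm thick. Neck at the rear (x -75 to -68 mm) rises to a handle bar above the blade, open in front and at the sides, 79 mm free height. Origin: underside of blade; x forward to the blade's tip, z up. A flange centred over the origin clears the neck by 12 mm and balances under the grip.
- lifter_grip (a point): Where to grip the lifter's wooden handle bar, 95 mm above the lifter's origin; fingers from above, closing across the bar's 22 mm width (the lifter's y). The bar runs along the lifter's x from -75 to +45 mm and is 24 mm high (83 to 107 mm above the blade's underside).
- rack: Drying rack, fixed: dark base plate 150 x 130 mm, 6 mm thick, and two yellow rails along x, 150 mm long, 12 mm wide, tops 46 mm above the bench. Channel between the rails: 76 mm wide, open at both ends, 40 mm high from base plate to flange. Origin: centre of the underside, at bench height; x along the rails, pointing away from the robot (within 20 degrees of straight ahead); z up.
- hammer: Hammer, 260 mm long, lying on the bench; bystander, to be left alone. Origin: middle of its length, underside.
- wrench: Steel wrench, 180 mm long, lying flat; bystander. Origin: middle of its length, underside.
- screwdriver: Screwdriver with green handle, 200 mm long, lying; bystander. Origin: middle of its length, underside.
- bolt_jar: Glass jar with a steel lid, 70 mm in diameter, 85 mm tall; bystander. Origin: centre of its underside.
- primer_can: Red can with a paper label, 66 mm in diameter, 120 mm tall; bystander. Origin: centre of its underside.
- tape_roll: Roll of blue tape lying flat, 100 mm in outer diameter, 30 mm high; bystander. Origin: centre of its underside.
Things that resemble listed ones, but are neither listed nor needed, are in the scene too. Leave any blue or turquoise look-alike of the lifter alone.

How it is judged (in metres and radians):
On the way, in this order (a step that is already met when the one before it is completed fails the run):
1. the lifter is held by the fingers, clear of the bench (height (world z) of lifter above 0.01 m and contact force between the fingers and lifter above 1 N), for 0.2 s.
2. the lifter's blade is under the flange while the flange still lies on the rails (x of flange in the frame of lifter between -0.035 and 0.035 m and y of flange in the frame of lifter between -0.025 and 0.025 m and height (world z) of lifter between 0.006 and 0.046 m and height (world z) of flange between 0.04 and 0.05 m and contact force between flange and rack above 0.5 N), for 0.1 s.
3. the flange is carried level on the lifter, clear of the rack (x of flange in the frame of lifter between -0.035 and 0.035 m and y of flange in the frame of lifter between -0.025 and 0.025 m and height (world z) of flange above 0.08 m and angle between flange's own z axis and vertical below 0.15 rad and contact force between flange and rack below 0.05 N), for 0.2 s.
At the end, for the whole second after the job is handed in: The fingers hold the lifter; the flange rests on its blade alone, within 35 mm along and 25 mm across of the lifter's origin, underside at least 90 mm above the rails (136 mm above the bench), level within 0.1 rad, still (under 15 mm/s, 0.1 rad/s); neither touches the rack (x of flange in the frame of lifter between -0.035 and 0.035 m and y of flange in the frame of lifter between -0.025 and 0.025 m and height (world z) of flange above 0.136 m and angle between flange's own z axis and vertical below 0.1 rad and linear speed of flange below 0.015 m/s and angular speed of flange below 0.1 rad/s and contact force between lifter and flange above 1 N and contact force between the fingers and lifter above 1 N and contact force between each of flange, lifter and rack below 0.05 N and contact force between flange and the arm below 0.05 N and contact force between flange and the fingers below 0.05 N); the arm keeps its last pose, push and grip.
It fails at once if the fingers or the arm touch the wet flange (contact force between flange and the fingers above 0.3 N or contact force between flange and the arm above 0.3 N).
It fails at once if the flange is tipped by more than 0.35 rad (angle between flange's own z axis and vertical above 0.35 rad).
It fails at once if another thing on the bench is moved by more than 30 mm (distance of any of hammer, wrench, screwdriver, bolt_jar, primer_can, tape_roll from where it was at the start of the episode above 0.03 m).
It also fails if it takes over 48 s, if anything falls off the work surface, if the arm or the gripper's body presses on something with over 40 N, if the wrist force passes 120 N, or if a joint passes its speed limit or range.

ROBOT

A 6-joint arm with a two-finger parallel gripper is mounted at the origin on the work surface. World frame = base frame: x ahead of the robot, y to its left, z up, the work surface at z = 0. Lengths are in mm, angles in degrees, forces in N, time in s.
With the tool pointing down it reaches from about 350 to 850 mm from the base axis. Payload 8.1 kg.
Tool frame: the origin (TCP) lies between the finger pads; the fingertips stand 8 mm ahead of it and the grasp point (between the pads) lies 11 mm behind it (r.tip_extent is the distance from the TCP to the fingertips, in mm); z points along the fingers, y is the direction in which the jaws open and shut (so a half turn about z gives the same grasp; the last joint's range is limited). The gripper opens to 85 mm and grips with 20 to 120 N. Pads are 22 mm wide; open, the fingers measure 114 mm over their backs; the gripper's body (76 mm by 85 mm) begins 54 mm behind the grasp point. The pads swing forward as they close: fully open they stand 13 mm farther back than shut.
Start: joints at [66.154, 7.471, 85.268, -0, 87.261, -4.893], TCP at [194.858, 567.482, 212.692] pointing down, gripper open.
Joint ranges: [-169.43, 169.43], [-51.17, 129.36], [1.28, 143.12], [-76.62, 256.62], [0, 156.53], [-152.29, 152.29]. Speed limits (degrees/s): [136.94, 136.94, 159.86, 180, 180, 180].

INTERFACE

Orientations are given as [roll, pitch, yaw] about the fixed x, y, z axes, in that order (R = Rz(yaw) Ry(pitch) Rx(roll)).
In Python, from bench import sensors, viewer, hand_in, r gives the robot as it stands. The module is installed in compiled form; this text tells all that it offers.
- The arm moves only by the tool move_arm, never from a script. Its argument "rows" is a list that holds one entry, the list of rows, each a list of 6 numbers: the shift along the tool's x, y, z in m, then the turn, a rotation vector about the tool's x, y, z in degrees. In form: [[[tx, ty, tz, rx, ry, rz], ...]]. A call has 1 to 20 rows; each row is the pose to reach, as a shift and turn from the pose commanded when the call began, along the tool's axes at that moment; what a row does not reach only later rows make up. A row lasts 1/10 s, in which the tool goes at most 50 mm and 8.59 degrees, less where a joint would pass 70% of its speed; a pose out of reach is approached as far as the arm can. A call with a gripper value outside its range is refused whole. "grip" is the opening, from 0 (shut) to 1 (fully open), set as the call begins (left out, the last holds). The fingers move at their own pace and stop on an object; "newtons" is the grip in N (left out, the last holds). Time passes only in rows, so rows that repeat a pose let the fingers close. It gives the time, the measured TCP pose, the force and the opening at its end, in the units of the state.
- sensors.sense(): the state, without advancing time (a new reading comes with each control period).
- viewer.snapshot(name): name is "scene" or "top" or "wrist"; returns a dict with "color" (420x560x3 uint8, red, green, blue), "camera_matrix" (3x3 intrinsics, pixels), "R" (3x3) and "t" (3): a world point X has camera coordinates R X + t. Camera axes: x right, y down, z forward; pixel columns grow to the right and rows downward; lengths in mm; the calibration is good to about 2 mm. A picture is of the moment at which its call begins. There is no depth.
- hand_in(): hands the job in, once; it reports no verdict.
The state is a dict: "time": time; "joint_pos": joint angles; "qd": joint speeds; "joint_efforts": joint torques, N m; "tool_pos": TCP position; "tcp_rot": TCP orientation; "ft_force": force on the tool from outside, world axes, zero at the start; "wrist_torque": the same for the moment, N m; "finger_gap": finger opening in mm.
Only numpy, scipy, OpenCV 4.12 (cv2) and the standard library are available. Lean on these libraries where they do the work, as an engineer would, in place of code of your own. Each camera call takes 0.05 s, during which the arm holds its last target.

## Working session

There is one attempt and no reset: what is moved stays moved. The work goes in short steps, Python scripts to look and compute and a tool call to move; the robot and the scene stay as the last step left them, time stands still between calls to the robot, and variables do not carry over. Pictures are saved under pics/ and viewed, and the job is handed in when it is done.

Besides the shell and the picture viewer there is one more tool, called after ">>>" by a JSON object that holds its "name" and its "arguments". move_arm: Moves the arm, as the interface text tells. Its arguments: {"type":"object","properties":{"rows":{"type":"array","items":{"type":"array","items":{"type":"array","items":{"type":"number"}}}},"grip":{"type":"number"},"newtons":{"type":"number"}},"required":["rows"]}

```bash
mkdir -p pics; cat > h.py <<'E'
import numpy as np, cv2
from bench import sensors, viewer, hand_in, r
def snap(name, fn):
    s=viewer.snapshot(name); cv2.imwrite('pics/'+fn+'.png', cv2.cvtColor(s['color'],cv2.COLOR_RGB2BGR))
    np.savez('pics/'+fn+'.npz',K=s['camera_matrix'],R=s['R'],t=s['t']); return s
def load(fn):
    d=np.load('pics/'+fn+'.npz'); return d['K'],d['R'],np.array(d['t']).ravel()
def px2w(fn,u,v,z):
    K,R,t=load(fn); d=R.T@np.linalg.solve(K,[u,v,1.]); c=-R.T@t
    return c+d*(z-c[2])/d[2]
def w2px(fn,X):
    K,R,t=load(fn); p=K@(R@np.array(X,float)+t); return p[:2]/p[2]
def crop(fn,x0,y0,x1,y1,out,k=4):
    im=cv2.imread('pics/'+fn+'.png')[y0:y1,x0:x1]; cv2.imwrite('pics/'+out+'.png',cv2.resize(im,None,fx=k,fy=k,interpolation=cv2.INTER_CUBIC))
E
python3 - <<'E'
from h import *
for n in ['scene','top','wrist']: 
    s=snap(n,n+'0'); print(n,np.round(-s['R'].T@np.array(s['t']).ravel()))
print(sensors.sense())
E
```

```text
scene [1589.  674. 1103.]
top [ 452.  -19. 1390.]
wrist [124. 591. 374.]
{'time': 0.15, 'joint_pos': array([ 6.61544998e+01,  7.50641750e+00,  8.53156225e+01, -1.42855118e-04,
        8.72613979e+01, -4.89192947e+00]), 'qd': array([-0.05454774, -0.17353505, -0.20902117, -0.05675913,  0.07906663,
       -0.02901637]), 'joint_efforts': array([ 2.53394232e-03, -5.70063472e+01, -5.01157451e+01, -5.18826880e-05,
        9.71417612e-03, -2.79472829e-06]), 'tool_pos': array([194.66549919, 567.0633131 , 211.86592776]), 'tcp_rot': array([-1.79916854e+02, -6.97312898e-03,  1.61046431e+02]), 'ft_force': array([-0.38656231,  0.15835141,  0.32654935]), 'wrist_torque': array([ 0.01094909, -0.01031661, -0.0132335 ]), 'finger_gap': 85.71554183618052}
```

View pics/scene0.png

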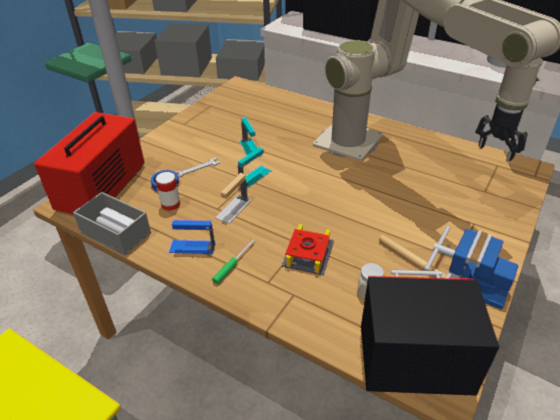

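View pics/top0.png

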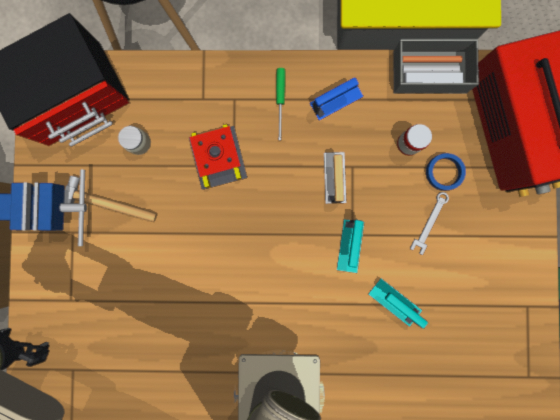

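View pics/wrist0.png

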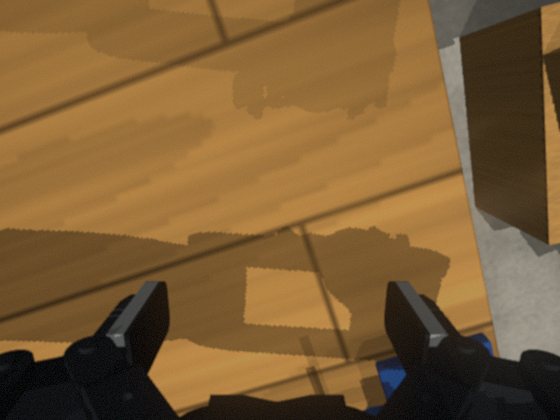

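The top view shows the wooden-handled lifter at about (335,178) and the flange on its rack at about (217,155). The blue and turquoise look-alikes are elsewhere. I'll enlarge both areas.

```bash
python3 - <<'E'
from h import *
crop('top0',305,140,370,215,'c_l',8)
crop('top0',180,115,255,195,'c_f',8)
crop('scene0',200,110,340,280,'c_s',4)
E
```

```text
(no output)
```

View pics/c_l.png

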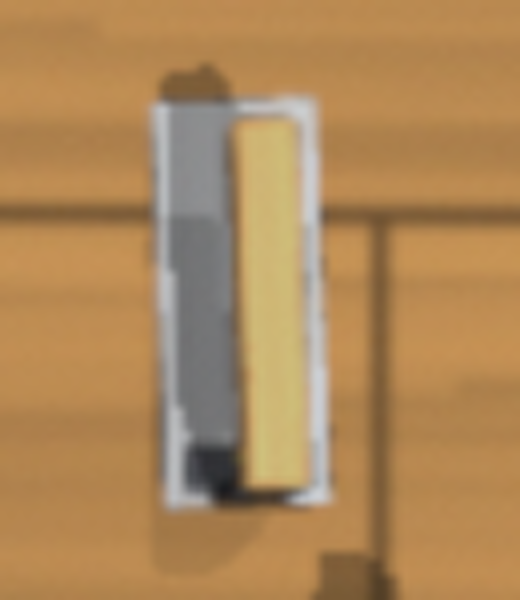

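View pics/c_f.png

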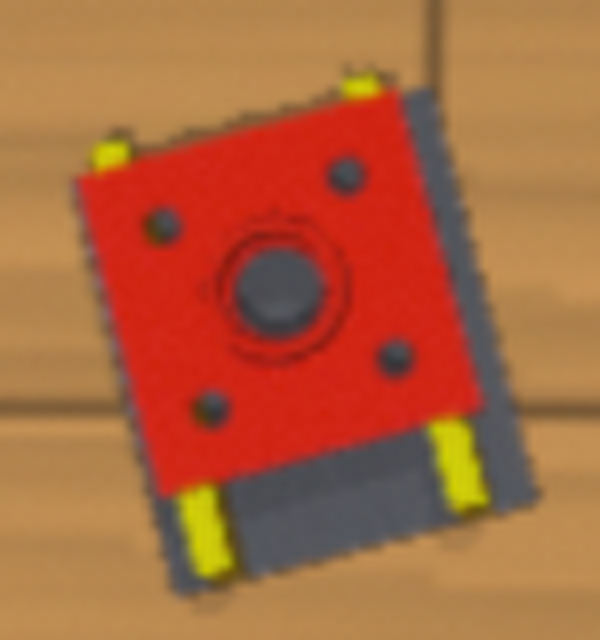

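View pics/c_s.png

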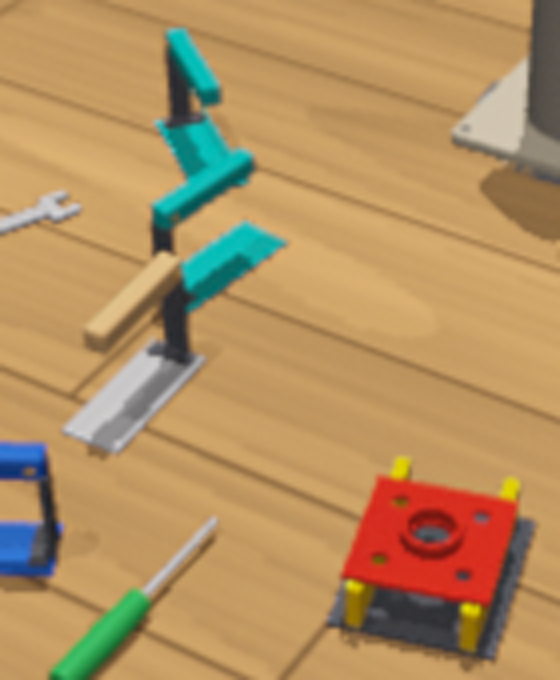

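```bash
python3 - <<'E'
from h import *
def W(pts,x0,y0,z,k=8): return np.array([px2w('top0',(x+.5)/k-.5+x0,(y+.5)/k-.5+y0,z) for x,y in pts])
def desc(n,P):
    print(n,np.round(P,1).tolist()); 
    if len(P)==4:
        print(' centre',np.round(P.mean(0),1),'fwd edges',[ (round(float(np.linalg.norm(d)),1),round(float(np.degrees(np.arctan2(d[1],d[0]))),1)) for d in (P[0]-P[3],P[1]-P[2])],'lat',[ (round(float(np.linalg.norm(d)),1),round(float(np.degrees(np.arctan2(-d[0],d[1]))),1)) for d in (P[0]-P[1],P[3]-P[2])])
desc('blade',W([(155,102),(316,98),(328,500),(168,505)],305,140,4))
desc('handle',W([(235,118),(298,118),(308,487),(247,487)],305,140,107))
desc('flange',W([(77,180),(398,92),(482,410),(163,495)],180,115,51))
P=W([(430,88),(540,497),(177,592)],180,115,6);desc('rack',P)
print(np.linalg.norm(P[0]-P[1]),np.linalg.norm(P[1]-P[2]),(P[0]+P[2])/2, np.degrees(np.arctan2(*(P[0]-P[1])[1::-1])))
# rails front ends z46: outer/inner
R=W([(190,578),(232,572),(448,513),(488,503)],180,115,46);desc('railends',R)
R=W([(380,76),(95,142),(128,136),(342,76)],180,115,46);desc('railfar',R)
E
```

```text
blade [[660.1, -119.3, 4.0], [661.7, -174.5, 4.0], [523.3, -178.7, 4.0], [521.2, -124.1, 4.0]]
 centre [ 591.6 -149.1    4. ] fwd edges [(138.9, 2.0), (138.5, 1.7)] lat [(55.3, 1.7), (54.6, 2.2)]
handle [[639.6, -137.3, 107.0], [639.7, -157.2, 107.0], [522.1, -160.5, 107.0], [521.9, -141.2, 107.0]]
 centre [ 580.8 -149.   107. ] fwd edges [(117.7, 1.9), (117.6, 1.6)] lat [(20.0, 0.2), (19.3, 0.4)]
flange [[692.9, 245.1, 51.0], [722.9, 137.4, 51.0], [615.9, 108.0, 51.0], [586.9, 214.4, 51.0]]
 centre [654.7 176.2  51. ] fwd edges [(110.3, 16.1), (111.0, 15.4)] lat [(111.7, 15.6), (110.3, 15.2)]
rack [[733.5, 131.6, 6.0], [591.4, 91.9, 6.0], [557.9, 216.9, 6.0]]
147.48532519987342 129.39538153040994 [645.67717148 174.23147942   6.        ] 15.607086144429612
railends [[559.6, 205.8, 46.0], [561.7, 191.7, 46.0], [581.9, 119.5, 46.0], [585.3, 106.1, 46.0]]
 centre [572.1 155.8  46. ] fwd edges [(102.9, 104.5), (75.0, 105.6)] lat [(14.2, 8.5), (13.8, -165.6)]
railfar [[729.4, 144.2, 46.0], [706.7, 240.2, 46.0], [708.8, 229.0, 46.0], [729.3, 157.0, 46.0]]
 centre [718.5 192.6  46. ] fwd edges [(12.8, -89.9), (11.3, 100.5)] lat [(98.6, -166.7), (74.9, -164.1)]
```

```bash
cat >> h.py <<'E'
def rel(p0,yaw0,p1,yaw1):
    a=np.radians(yaw0); R=np.array([[np.cos(a),np.sin(a),0],[np.sin(a),-np.cos(a),0],[0,0,-1]])
    s=R.T@(np.array(p1,float)-np.array(p0,float))/1000
    return np.round(s,4).tolist()+[0,0,round(-(yaw1-yaw0),2)]
E
python3 -c "
from h import *
print(rel([194.858,567.482,212.692],161.047,[596.3,-149,190],181.8))"
```

```text
[-0.6124, -0.5473, 0.0227, 0, 0, -20.75]
```

>>> {"name": "move_arm", "arguments": {"rows": [[[-0.03,-0.027,0,0,0,-2],[-0.061,-0.055,0,0,0,-4],[-0.092,-0.082,0,0,0,-6],[-0.122,-0.109,0,0,0,-8],[-0.153,-0.137,0,0,0,-10],[-0.184,-0.164,0,0,0,-12],[-0.214,-0.192,0,0,0,-14],[-0.245,-0.219,0,0,0,-16],[-0.276,-0.246,0,0,0,-18],[-0.306,-0.274,0,0,0,-20],[-0.337,-0.301,0,0,0,-20.75],[-0.367,-0.328,0,0,0,-20.75],[-0.398,-0.356,0,0,0,-20.75],[-0.429,-0.383,0,0,0,-20.75],[-0.459,-0.41,0,0,0,-20.75],[-0.49,-0.438,0,0,0,-20.75],[-0.52,-0.465,0.005,0,0,-20.75],[-0.551,-0.493,0.01,0,0,-20.75],[-0.582,-0.52,0.015,0,0,-20.75],[-0.6124,-0.5473,0.0227,0,0,-20.75]]], "grip": 1}}

```text
time: 2.15
tool_pos: [597.0, -150.7, 189.8]
tcp_rot: [-180.0, 0.0, -178.2]
ft_force: [0.3, -0.2, 1.7]
finger_gap: 85.3
```

```bash
python3 - <<'E'
from h import *
snap('wrist','w1');snap('top','t1');s=sensors.sense();print(s['tool_pos'],s['tcp_rot'],s['time'],s['qd'],s['ft_force'])
E
```

```text
[ 596.26561823 -153.18583542  186.91101336] [-179.99551585   -0.20078438 -178.42489649] 2.25 [ 3.16083457 -3.52331294  2.75227913  1.6358833   2.09192662  2.60473418] [-0.32098498  0.60548249 -0.12549158]
```

View pics/w1.png

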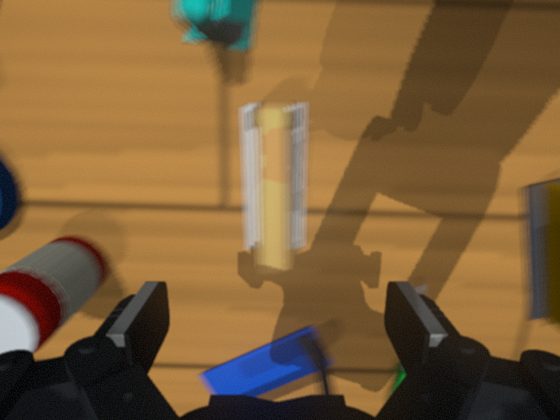

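>>> {"name": "move_arm", "arguments": {"rows": [[[0,0,0,0,0,0],[0,0,0,0,0,0],[0,0,0,0,0,0]]]}}

```text
time: 2.55
tool_pos: [596.3, -148.0, 190.6]
tcp_rot: [-180.0, 0.0, -178.1]
ft_force: [-0.8, -0.0, -1.3]
finger_gap: 85.4
```

```bash
python3 - <<'E'
from h import *
snap('wrist','w2');s=sensors.sense();print(s['tool_pos'],s['tcp_rot'],s['time'],s['ft_force'])
for x in (-75,0,45):
  for y in (-11,11):
    a=np.radians(1.8); print(x,y,w2px('w2',[596.3+x*np.cos(a)-y*np.sin(a),-149+x*np.sin(a)+y*np.cos(a),107]))
crop('w2',210,80,350,290,'c_w2',3)
E
```

```text
[ 596.33257351 -147.98162771  190.77461876] [-1.79987109e+02  5.69010235e-02 -1.78123793e+02] 2.6 [ 0.44101717 -0.89705815  0.20469685]
-75 -11 [259.34229422 103.0174982 ]
-75 11 [293.95793593 103.10683919]
0 -11 [260.54863723 215.91560189]
0 11 [292.20172168 215.99439688]
45 -11 [261.17816834 274.83157205]
45 11 [291.28523645 274.90507913]
```

View pics/c_w2.png

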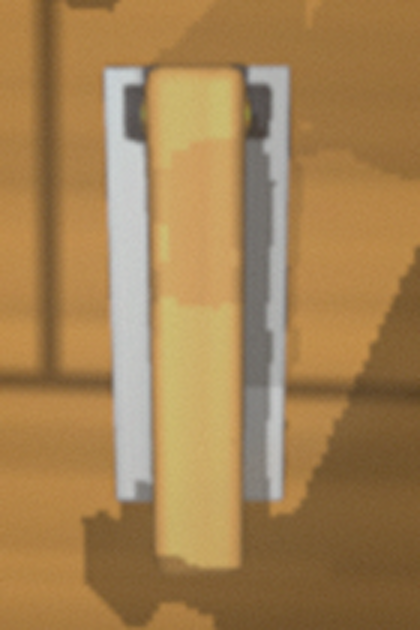

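The handle edges at (261–291, 102–268) match the prediction to within about 2 mm, so I'll descend and grip.

>>> {"name": "move_arm", "arguments": {"rows": [[[0.001,0,0.03,0,0,0],[0.001,0,0.06,0,0,0],[0.001,0,0.085,0,0,0],[0.001,0,0.1,0,0,0],[0.001,0,0.106,0,0,0],[0.001,0,0.106,0,0,0],[0.001,0,0.106,0,0,0],[0.001,0,0.106,0,0,0]]]}}

```text
time: 3.4
tool_pos: [596.5, -149.4, 85.9]
tcp_rot: [-179.9, 0.2, -178.2]
ft_force: [0.3, 0.1, -0.2]
finger_gap: 85.3
```

>>> {"name": "move_arm", "arguments": {"rows": [[[0,0,0,0,0,0],[0,0,0,0,0,0],[0,0,0,0,0,0],[0,0,0,0,0,0],[0,0,0,0,0,0],[0,0,0,0,0,0],[0,0,0,0,0,0],[0,0,0,0,0,0],[0,0,0,0,0,0],[0,0,0,0,0,0]]], "grip": 0, "newtons": 100}}

```text
time: 4.4
tool_pos: [595.5, -149.0, 84.5]
tcp_rot: [180.0, 0.0, -178.2]
ft_force: [-2.6, 2.3, 5.9]
finger_gap: 17.7
```

>>> {"name": "move_arm", "arguments": {"rows": [[[0,0,-0.01,0,0,0],[0,0,-0.02,0,0,0],[0,0,-0.04,0,0,0],[0,0,-0.06,0,0,0],[0,0,-0.07,0,0,0],[0,0,-0.07,0,0,0],[0,0,-0.07,0,0,0],[0,0,-0.07,0,0,0]]]}}

```text
time: 5.2
tool_pos: [594.4, -148.8, 152.4]
tcp_rot: [180.0, -0.1, -178.2]
ft_force: [-0.0, 1.1, -4.4]
finger_gap: 17.1
```

```bash
python3 - <<'E'
from h import *
snap('wrist','w3');snap('scene','s3');snap('top','t3');s=sensors.sense();print(s['tool_pos'],s['tcp_rot'],s['time'],s['ft_force'],s['finger_gap'])
crop('s3',190,120,350,280,'c_s3',4)
crop('t3',300,130,380,220,'c_t3',6)
E
```

```text
[ 594.62472472 -148.86716062  152.74615227] [ 1.79960174e+02 -1.05858550e-01 -1.78206006e+02] 5.35 [-0.32396854 -1.18666664 -3.97318076] 17.56614149429415
```

View pics/w3.png

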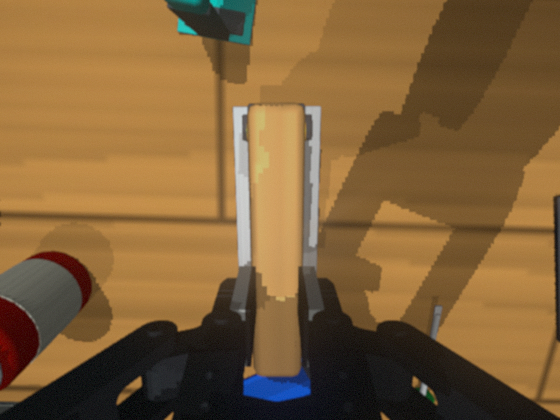

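View pics/c_s3.png

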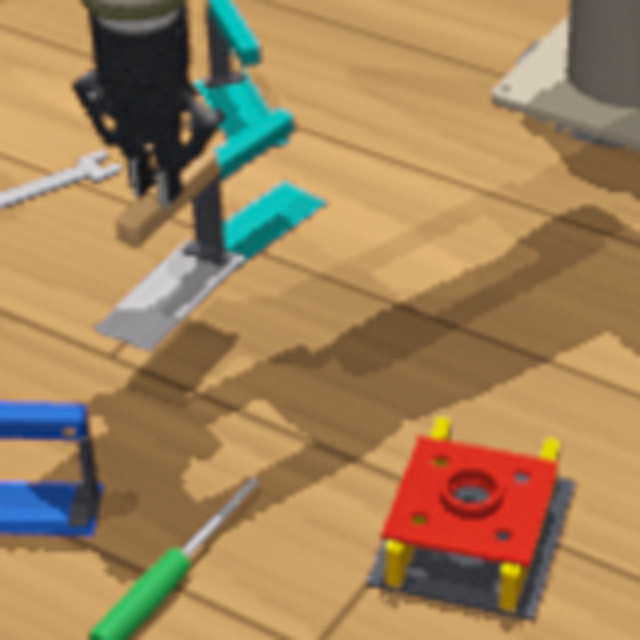

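View pics/c_t3.png

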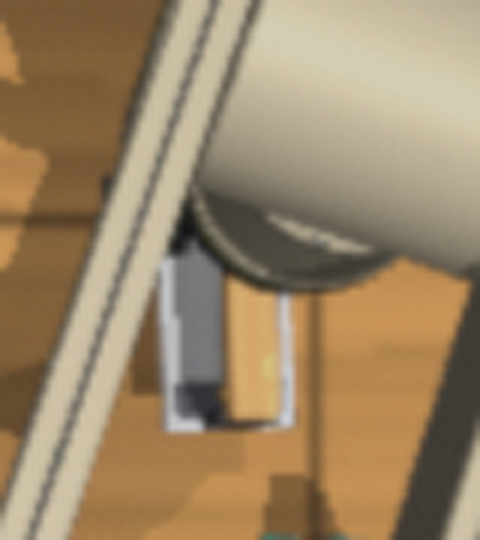

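```bash
python3 - <<'E'
from h import *
crop('s3',205,155,265,215,'c_s3b',10)
crop('w3',220,90,340,390,'c_w3b',2)
a=np.radians(1.8)
for n,p in dict(tipL=(65,28,4),tipR=(65,-28,4),tipRb=(65,-28,0),rearR=(-75,-28,4),rearL=(-75,28,4),hfRt=(45,-11,107),hfLt=(45,11,107),hfRb=(45,-11,83),hrLt=(-75,11,107),hrRt=(-75,-11,107)).items():
    X=[594.8+p[0]*np.cos(a)-p[1]*np.sin(a),-148.9+p[0]*np.sin(a)+p[1]*np.cos(a),68.6+p[2]]
    print(n,*[np.round(w2px(f,X),1) for f in ('s3','w3','t3')], 'crop s3b',np.round((w2px('s3',X)-[205,155]+.5)*10-.5),'c_t3',np.round((w2px('t3',X)-[300,130]+.5)*6-.5))
E
```

```text
tipL [226.7 206.4] [315.4 302.9] [325.7 148.9] crop s3b [222. 519.] c_t3 [157. 116.]
tipR [212.6 201. ] [239.4 302.8] [347.1 148.3] crop s3b [ 81. 465.] c_t3 [285. 112.]
tipRb [212.7 201.9] [239.9 300. ] [347.  148.5] crop s3b [ 82. 474.] c_t3 [284. 114.]
rearR [236.5 178.3] [233.2 104.1] [348.8 201.7] crop s3b [319. 238.] c_t3 [296. 433.]
rearL [250.1 183.1] [322.5 104.2] [327.3 202.2] crop s3b [456. 286.] c_t3 [166. 436.]
hfRt [217.5 174.1] [253.9 380.1] [345.4 150. ] crop s3b [129. 195.] c_t3 [275. 123.]
hfLt [223.2 176.1] [302.3 380.1] [336.3 150.3] crop s3b [186. 215.] c_t3 [220. 124.]
hfRb [218.2 180.1] [256.6 346.9] [344.3 151.5] crop s3b [136. 256.] c_t3 [268. 131.]
hrLt [244.1 156.9] [309.5 103.8] [337.8 199.9] crop s3b [396.  23.] c_t3 [229. 422.]
hrRt [238.6 155.1] [248.4 103.7] [347.  199.7] crop s3b [340.   5.] c_t3 [284. 421.]
```

View pics/c_s3b.png

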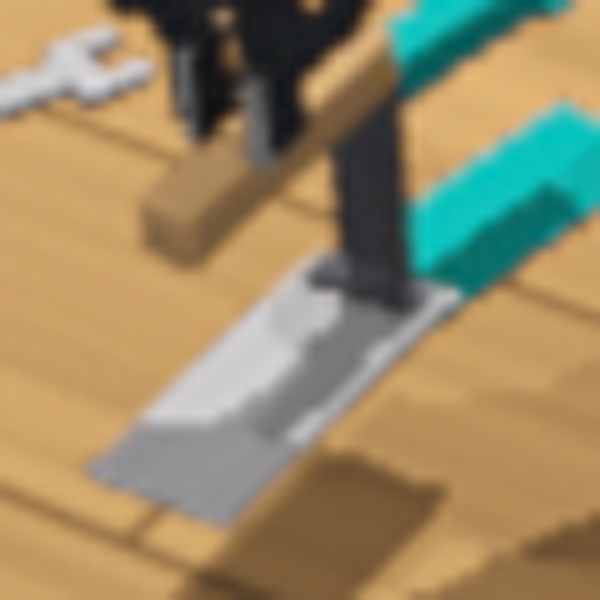

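```bash
python3 -c "
from h import *
p=[595.3,-149,154]
for q,y in (([575,-60,170],184),([500,40,170],190),([492,131.5,165],195.5),([492,131.5,108],195.5)): print(rel(p,181.8,q,y))"
```

```text
[0.0175, 0.0896, -0.016, 0, 0, -2.2]
[0.0893, 0.1919, -0.016, 0, 0, -8.2]
[0.0944, 0.2836, -0.011, 0, 0, -13.7]
[0.0944, 0.2836, 0.046, 0, 0, -13.7]
```

>>> {"name": "move_arm", "arguments": {"rows": [[[0.003,0.015,-0.008,0,0,0],[0.006,0.035,-0.016,0,0,0],[0.011,0.06,-0.016,0,0,-1],[0.0175,0.0896,-0.016,0,0,-2.2],[0.035,0.115,-0.016,0,0,-3.7],[0.053,0.14,-0.016,0,0,-5.2],[0.071,0.166,-0.016,0,0,-6.7],[0.088,0.19,-0.016,0,0,-8.2],[0.091,0.215,-0.016,0,0,-9.7],[0.093,0.238,-0.015,0,0,-11],[0.094,0.258,-0.013,0,0,-12.3],[0.0944,0.275,-0.011,0,0,-13.7],[0.0944,0.2836,-0.011,0,0,-13.7],[0.0944,0.2836,-0.011,0,0,-13.7],[0.0944,0.2836,-0.011,0,0,-13.7],[0.0944,0.2836,-0.011,0,0,-13.7],[0.0944,0.2836,-0.011,0,0,-13.7]]]}}

```text
time: 7.05
tool_pos: [492.2, 130.7, 165.1]
tcp_rot: [-180.0, 0.0, -164.6]
ft_force: [-0.1, 0.3, -3.9]
finger_gap: 17.6
```

```bash
python3 - <<'E'
from h import *
snap('wrist','w4');snap('scene','s4');snap('top','t4');s=sensors.sense();print(s['tool_pos'],s['tcp_rot'],s['time'],s['ft_force'],s['finger_gap'])
crop('s4',220,120,380,280,'c_s4',4)
E
```

```text
[492.16358159 130.92519951 165.02021361] [-1.79996180e+02 -1.49435005e-04 -1.64557611e+02] 7.2 [-0.03149507 -0.09189282 -4.34974069] 17.34323657879289
```

View pics/w4.png

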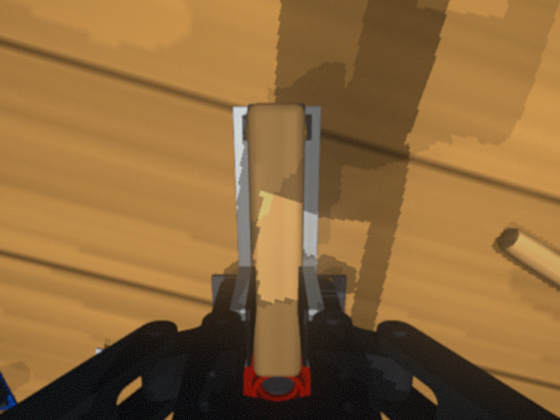

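View pics/c_s4.png

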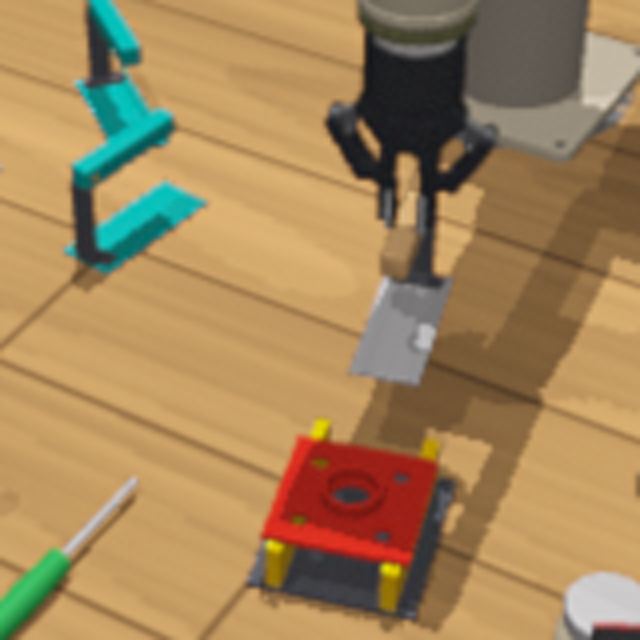

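View pics/t4.png

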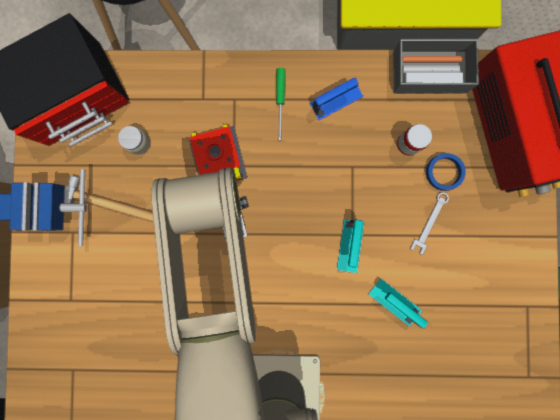

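Lifter and rack are aligned: in the wrist view the collar at (278,385) sits in line with the bar at x≈277. Lowering to channel height.

>>> {"name": "move_arm", "arguments": {"rows": [[[0,0,0.015,0,0,0],[0,0,0.035,0,0,0],[0,0,0.05,0,0,0],[0,0,0.057,0,0,0],[0,0,0.057,0,0,0],[0,0,0.057,0,0,0],[0,0,0.057,0,0,0],[0,0,0.057,0,0,0]]]}}

```text
time: 8.0
tool_pos: [492.8, 131.6, 109.0]
tcp_rot: [-180.0, 0.1, -164.5]
ft_force: [0.4, 0.0, -3.6]
finger_gap: 17.5
```

```bash
python3 - <<'E'
from h import *
snap('wrist','w5');snap('scene','s5');s=sensors.sense();print(s['tool_pos'],s['tcp_rot'],s['time'],s['ft_force'],s['finger_gap'])
crop('s5',270,175,350,275,'c_s5',6)
crop('w5',180,240,380,420,'c_w5',4)
p=s['tool_pos'];a=np.radians(s['tcp_rot'][2]+180);c,n=np.cos(a),np.sin(a)
for nm,q in dict(tipL=(65,28,4),tipR=(65,-28,4),rearL=(-75,28,4)).items():
  X=[p[0]+q[0]*c-q[1]*n,p[1]+q[0]*n+q[1]*c,p[2]-84+q[2]]; print(nm,np.round(X,1),np.round((w2px('s5',X)-[270,175]+.5)*6-.5))
# rack frame lateral of lifter
d=np.array(p[:2])-[645.3,174.2];e=np.radians(15.5);print('rack frame',d@[np.cos(e),np.sin(e)],d@[-np.sin(e),np.cos(e)])
# check rack rails predicted in scene
for xx,yy,z in ((-75,50,46),(-75,38,46),(-75,-38,46),(-75,-50,46),(75,50,46),(75,-50,46),(75,38,46),(75,-38,46),(75,65,6),(75,-65,6)):
  X=[645.3+xx*np.cos(e)-yy*np.sin(e),174.2+xx*np.sin(e)+yy*np.cos(e),z];print(xx,yy,np.round((w2px('s5',X)-[270,175]+.5)*6-.5),np.round((w2px('w5',X)-[180,240]+.5)*4-.5))
E
```

```text
[492.55527569 131.52479806 108.71217421] [-1.79992185e+02  7.24942572e-02 -1.64500973e+02] 8.1 [-0.18840447  0.23355053 -3.95457947] 17.50312694621576
tipL [547.7 175.9  28.7] [322. 322.]
tipR [562.7 121.9  28.7] [219. 303.]
rearL [412.8 138.5  28.7] [375. 159.]
rack frame -158.5939195795881 -0.3038721074543817
-75 50 [357. 329.] [676. 391.]
-75 38 [335. 325.] [608. 391.]
-75 -38 [194. 298.] [179. 390.]
-75 -50 [172. 294.] [111. 390.]
75 50 [294. 534.] [ 634. 1015.]
75 -50 [ 95. 494.] [ 150. 1014.]
75 38 [270. 529.] [ 576. 1015.]
75 -38 [118. 498.] [ 208. 1014.]
75 65 [321. 596.] [671. 841.]
75 -65 [ 66. 543.] [112. 840.]
```

View pics/c_s5.png

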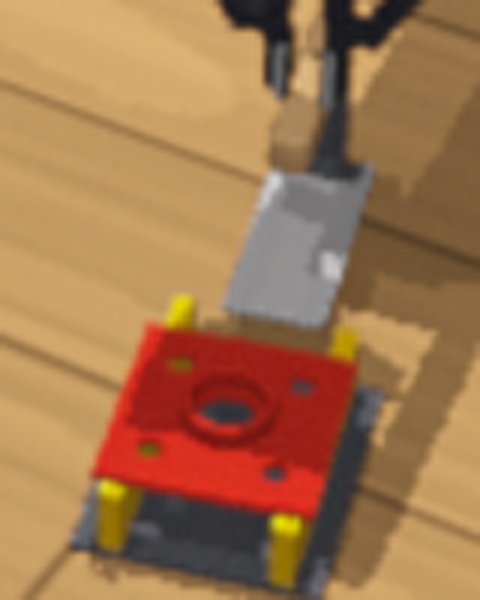

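View pics/c_w5.png

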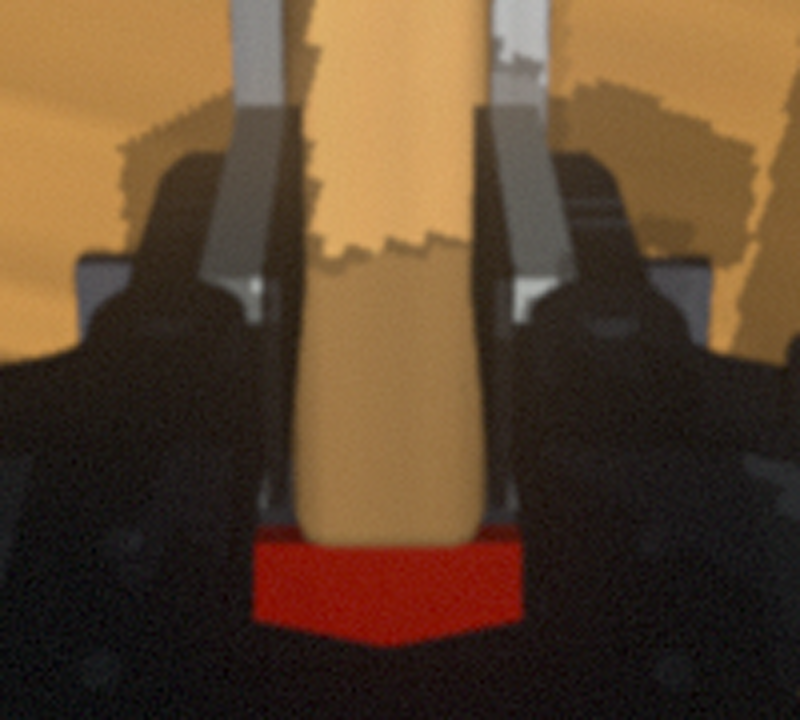

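Blade is level, central and at mid-channel height. Sliding in, first half, then checking force.

>>> {"name": "move_arm", "arguments": {"rows": [[[-0.008,0,0,0,0,0],[-0.016,0,0,0,0,0],[-0.024,0,0,0,0,0],[-0.032,0,0,0,0,0],[-0.04,0,0,0,0,0],[-0.048,0,0,0,0,0],[-0.056,0,0,0,0,0],[-0.064,0,0,0,0,0],[-0.07,0,0,0,0,0],[-0.07,0,0,0,0,0],[-0.07,0,0,0,0,0]]]}}

```text
time: 9.2
tool_pos: [559.4, 150.1, 107.9]
tcp_rot: [180.0, -0.0, -164.5]
ft_force: [0.0, -0.5, -4.5]
finger_gap: 17.5
```

```bash
python3 - <<'E'
from h import *
snap('wrist','w6');snap('scene','s6');s=sensors.sense();print(s['tool_pos'],s['tcp_rot'],s['time'],s['ft_force'],s['finger_gap'])
crop('s6',270,175,350,275,'c_s6',6)
E
```

```text
[559.17552866 150.05146938 107.85498283] [ 1.79999053e+02 -2.55490350e-02 -1.64500575e+02] 9.3 [ 0.36511803 -0.01535986 -4.83860179] 17.47495324194448
```

View pics/c_s6.png

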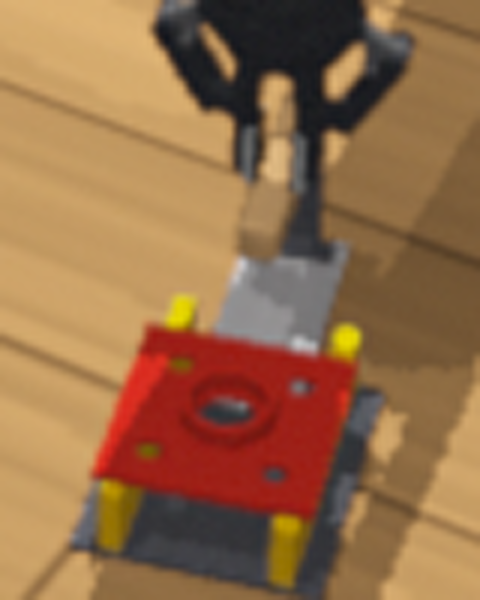

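View pics/w6.png

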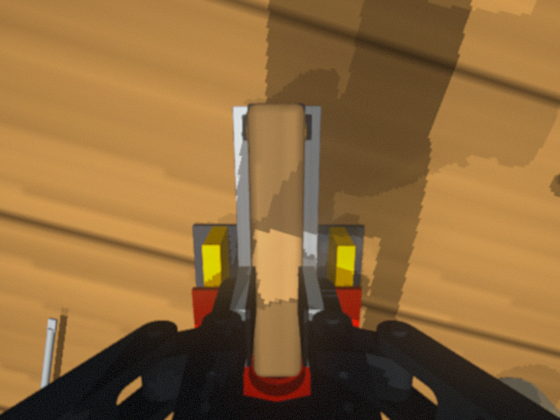

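No contact, and the blade is centred between the rails (inner edges at 228 and 330, blade 236–320). Continuing.

>>> {"name": "move_arm", "arguments": {"rows": [[[-0.007,0,0,0,0,0],[-0.014,0,0,0,0,0],[-0.021,0,0,0,0,0],[-0.028,0,0,0,0,0],[-0.035,0,0,0,0,0],[-0.042,0,0,0,0,0],[-0.049,0,0,0,0,0],[-0.056,0,0,0,0,0],[-0.063,0,0,0,0,0],[-0.07,0,0,0,0,0],[-0.077,0,0,0,0,0],[-0.083,0,0,0,0,0],[-0.089,0,0,0,0,0],[-0.094,0,0,0,0,0],[-0.096,0,0,0,0,0],[-0.096,0,0,0,0,0],[-0.096,0,0,0,0,0],[-0.096,0,0,0,0,0]]]}}

```text
time: 11.1
tool_pos: [651.8, 175.7, 107.9]
tcp_rot: [180.0, -0.0, -164.5]
ft_force: [0.2, 0.4, -4.6]
finger_gap: 17.4
```

```bash
python3 - <<'E'
from h import *
snap('wrist','w7');snap('scene','s7');s=sensors.sense();print(s['tool_pos'],s['tcp_rot'],s['time'],s['ft_force'],s['finger_gap'])
crop('s7',270,155,350,275,'c_s7',5)
p=s['tool_pos'];e=np.radians(15.5)
for q in ((-56,56,51),(-56,-56,51)):
  X=[654.7+q[0]*np.cos(e)-q[1]*np.sin(e),176.2+q[0]*np.sin(e)+q[1]*np.cos(e),51];print(w2px('w7',X))
a=np.radians(s['tcp_rot'][2]+180);d=np.array([654.7,176.2])-p[:2];print('flange in lifter',d@[np.cos(a),np.sin(a)],d@[-np.sin(a),np.cos(a)])
E
```

```text
[651.84392494 175.73681427 108.05559741] [-1.79998835e+02 -3.81247643e-03 -1.64501785e+02] 11.2 [ 0.11135586  0.42603468 -3.52977944] 17.46016679841394
[373.3895166  142.91755152]
[181.68279049 142.67316899]
flange in lifter 2.875991780934607 -0.31682338055285
```

View pics/c_s7.png

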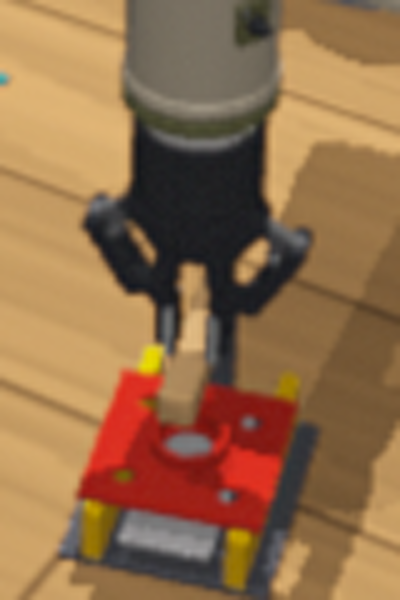

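View pics/w7.png

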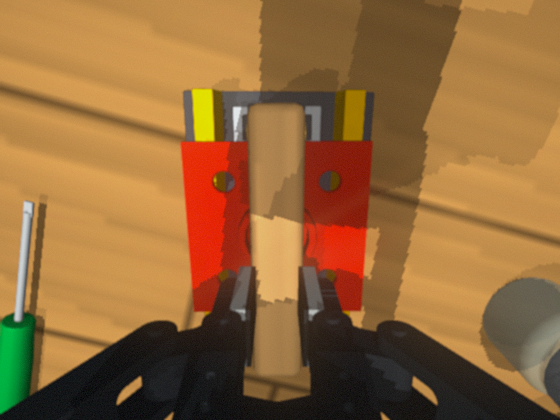

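Blade is fully under the flange, which sits at about +3 mm along and 0 across in the lifter's frame. Lifting slowly.

>>> {"name": "move_arm", "arguments": {"rows": [[[-0.002,0,0,0,0,0],[-0.002,0,-0.003,0,0,0],[-0.002,0,-0.006,0,0,0],[-0.002,0,-0.009,0,0,0],[-0.002,0,-0.011,0,0,0],[-0.002,0,-0.013,0,0,0],[-0.002,0,-0.0145,0,0,0],[-0.002,0,-0.016,0,0,0],[-0.002,0,-0.0175,0,0,0],[-0.002,0,-0.019,0,0,0],[-0.002,0,-0.0205,0,0,0],[-0.002,0,-0.022,0,0,0],[-0.002,0,-0.0235,0,0,0],[-0.002,0,-0.025,0,0,0],[-0.002,0,-0.0265,0,0,0],[-0.002,0,-0.028,0,0,0],[-0.002,0,-0.03,0,0,0],[-0.002,0,-0.03,0,0,0],[-0.002,0,-0.03,0,0,0]]]}}

```text
time: 13.1
tool_pos: [654.0, 176.3, 138.1]
tcp_rot: [-180.0, 0.0, -164.5]
ft_force: [-0.4, -0.0, -10.8]
finger_gap: 17.6
```

```bash
python3 - <<'E'
from h import *
snap('wrist','w8');snap('scene','s8');s=sensors.sense();print(s['tool_pos'],s['tcp_rot'],s['time'],s['ft_force'],s['wrist_torque'],s['finger_gap'])
crop('s8',270,155,350,275,'c_s8',5)
E
```

```text
[653.87483667 176.29735262 137.9182367 ] [ 1.79998960e+02 -8.12875560e-03 -1.64503806e+02] 13.2 [  0.26972403   0.15637217 -10.62033382] [ 0.03638967 -0.10203841 -0.01673148] 17.48553242307962
```

View pics/c_s8.png

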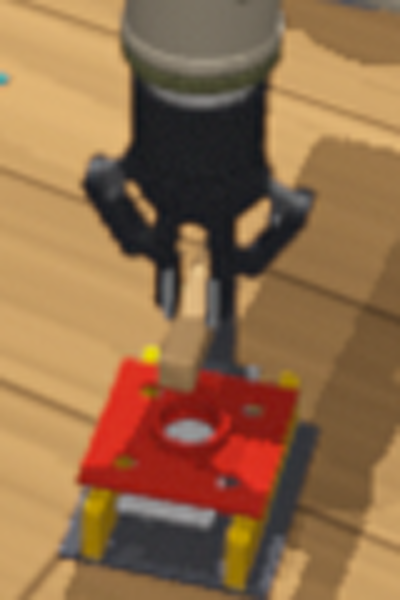

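View pics/w8.png

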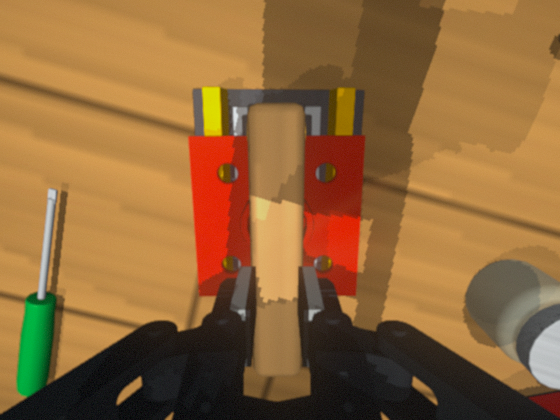

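The extra ~6 N matches the flange's weight, and it is clear of the rails and level. Continuing up.

>>> {"name": "move_arm", "arguments": {"rows": [[[0,0,-0.003,0,0,0],[0,0,-0.008,0,0,0],[0,0,-0.014,0,0,0],[0,0,-0.02,0,0,0],[0,0,-0.026,0,0,0],[0,0,-0.032,0,0,0],[0,0,-0.038,0,0,0],[0,0,-0.044,0,0,0],[0,0,-0.05,0,0,0],[0,0,-0.056,0,0,0],[0,0,-0.062,0,0,0],[0,0,-0.068,0,0,0],[0,0,-0.074,0,0,0],[0,0,-0.08,0,0,0],[0,0,-0.086,0,0,0],[0,0,-0.092,0,0,0],[0,0,-0.097,0,0,0],[0,0,-0.101,0,0,0],[0,0,-0.104,0,0,0],[0,0,-0.105,0,0,0]]]}}

```text
time: 15.2
tool_pos: [654.1, 176.3, 243.4]
tcp_rot: [-180.0, 0.0, -164.5]
ft_force: [-0.3, -0.3, -9.7]
finger_gap: 17.6
```

>>> {"name": "move_arm", "arguments": {"rows": [[[0,0,0,0,0,0],[0,0,0,0,0,0],[0,0,0,0,0,0],[0,0,0,0,0,0],[0,0,0,0,0,0],[0,0,0,0,0,0],[0,0,0,0,0,0],[0,0,0,0,0,0],[0,0,0,0,0,0],[0,0,0,0,0,0]]]}}

```text
time: 16.2
tool_pos: [654.0, 176.3, 243.0]
tcp_rot: [180.0, 0.0, -164.5]
ft_force: [-0.3, 0.8, -10.1]
finger_gap: 17.5
```

```bash
python3 - <<'E'
from h import *
snap('wrist','w9');snap('scene','s9');s=sensors.sense();print(s['tool_pos'],s['tcp_rot'],s['time'],s['qd'],s['ft_force'],s['wrist_torque'],s['finger_gap'])
crop('s9',250,105,370,275,'c_s9',5)
p=s['tool_pos'];e=np.radians(15.5)
for x in (-56,56):
  for y in(-56,56):
    X=[p[0]+x*np.cos(e)-y*np.sin(e),p[1]+x*np.sin(e)+y*np.cos(e),p[2]-84+9]
    print(x,y,X[2]-5,np.round((w2px('s9',X)-[250,105]+.5)*5-.5),np.round(w2px('w9',X),1))
E
```

```text
[653.9475724  176.31659031 243.00090553] [ 1.79999656e+02  1.88307297e-03 -1.64501619e+02] 16.3 [ 0.08221709  0.02176351  0.04516536  0.04634303 -0.09443104 -0.07653472] [ 0.26672066  0.25840732 -9.25162033] [ 0.02081944 -0.04659671 -0.06551587] 17.322192379167547
-56 -56 163.00090552567005 [223. 473.] [188.9 135.1]
-56 56 163.00090552567005 [408. 505.] [367.1 135.3]
56 -56 163.00090552567005 [172. 596.] [199.5 294.5]
56 56 163.00090552567005 [367. 632.] [355.7 294.7]
```

View pics/c_s9.png

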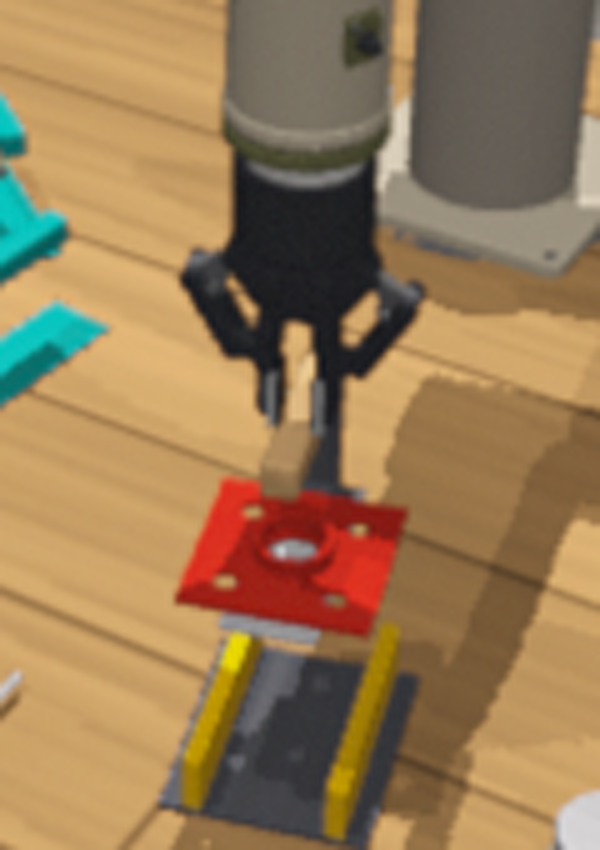

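View pics/w9.png

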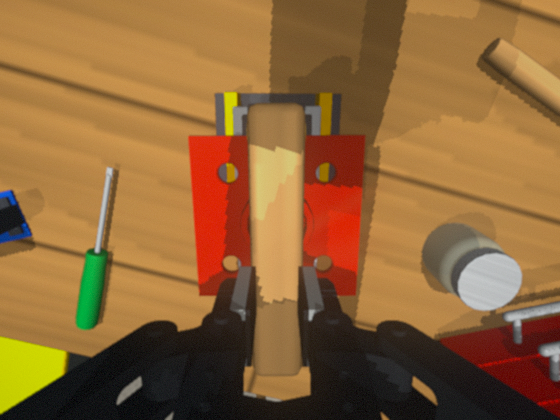

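The flange corners match the prediction for a level flange at about 161 mm to within 1.5 px, and everything is still.

```bash
python3 -c "
from h import *
print(hand_in())"
```

```text
the job is handed in; nothing more can be done
None
```

I gripped the lifter by its wooden handle at 100 N and slid the blade between the rails under the flange. I then lifted the flange straight up and handed the job in at about 16.3 s, with the lifter still holding it. `hand_in()` reports no verdict, so the results below are my own last checks.

- **Height:** the flange's underside is about 161–163 mm above the bench, roughly 115 mm above the rails.
- **Level and centring:** all four flange corners in the scene view fall within about 1.5 px of where a level flange centred over the lifter should be. In the wrist view they agree to about 1–2 px.
- **Still:** joint speeds were under 0.1 deg/s.
- **Load:** the wrist force rose by about 6 N when the flange came off the rails and stayed steady near 10 N.
- **Contact:** the last pictures show no contact between the flange and the rack or gripper. I left the bystanders alone; none looked out of place in the pictures I took, though I did not measure their positions.

**One disagreement:** the gripper reads a 17.5 mm opening on a bar listed as 22 mm wide. The reading stayed between 17.1 and 17.7 mm and the grip did not slip, so I did not act on it.

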